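# Set up and stow the trimming drawer

### The arm

A 7-joint arm with a two-finger parallel gripper is mounted at the origin on the work surface. World frame = base frame: x ahead of the robot, y to its left, z up, the work surface at z = 0. Lengths are in m, angles in rad, forces in N, time in s.
With the tool pointing down it reaches from about 0.4 to 0.85 m from the base axis. Payload 10.4 kg.
Tool frame: the origin (TCP) lies at the very end of the fingers, on their centre line; the grasp point (between the pads) lies 19 mm behind it; z points along the fingers, y is the line along which they close (so a half turn about z gives the same grasp; the last joint's range is limited). The gripper opens to 87 mm and grips with 3 to 60 N. Pads are 19 mm wide; open, the fingers measure 117 mm over their backs; the gripper's body (75 mm by 190 mm) begins 51 mm behind the grasp point.
Start: joints at [1.16, 0.332, -0.065, 1.46, 0.022, 1.35, -0.088], TCP at [0.236, -0.579, 0.223] pointing down, gripper open.
Joint ranges: [-2.6, 2.6], [-0.5, 2.12], [-1.47, 1.34], [0.16, 2.42], [-1.27, 4.41], [0.06, 2.06], [-2.6, 2.6]. Speed limits (rad/s): [2.22, 2.22, 2.79, 2.79, 3.14, 3.14, 3.14].

### API

Orientations are given as a unit quaternion [x, y, z, w].
In Python, from bench import * gives the robot as it stands.
- The arm moves only by the tool carry_out, never from a script. Its argument "deltas" is a list of rows, each an object with "hand": the finger opening in mm, from 0 to 87; "dp": the shift along the tool's x, y, z each as a share of 250 mm, from -1 to 1, a list of three; "spin": the turn about the tool's z as a share of pi rad, from -1 to 1. In form: [{"hand": hand, "dp": [dx, dy, dz], "spin": spin}, ...]. A call has 1 to 20 rows; each row is the pose to reach, as a shift and turn from the pose commanded when the call began, along the tool's axes at that moment, turning the shorter way round; what a row does not reach only later rows make up. A row lasts 1/10 s, in which the tool goes at most 50 mm and 8.59 degrees, less where a joint would pass 70% of its speed; a pose out of reach is approached as far as the arm can. A call with a number of a shift or a turn outside -1 to 1 is refused whole. A call with a gripper value outside its range is refused whole. The fingers move at their own pace and stop on an object; "force" is the grip in N (left out, the last holds). Time passes only in rows, so rows that repeat a pose let the fingers close. It gives the time, the measured TCP pose, the force, the opening and the grip force at its end, in the units of the state.
- read_state(): the state, without advancing time (a new reading comes with each control period).
- camera(name): name is "scene" or "top" or "wrist"; returns the picture (384x512x3 uint8, red, green, blue); there is no depth.
- get_calibration(name): a dict with "fx", "fy", "cx", "cy" (pixels), "R" (3x3) and "t" (3): a world point X has camera coordinates R X + t; the wrist camera has in their place "mount" (4x4, takes a point from camera to tool coordinates, whose origin is the TCP and whose axes are the flange's). Camera axes: x right, y down, z forward; pixel columns grow to the right and rows downward; lengths in m; the calibration is good to about 2 mm. A picture is of the moment at which its call begins: read the wrist's pose just before it. get_calibration takes no time and is no camera call.
- close_job(): hands the job in; it is judged then, once.
The state is a dict: "time": time; "joint_positions": joint angles; "joint_vel": joint speeds; "joint_torque": joint torques, N m; "ee_pos": TCP position; "eef_rot": TCP orientation; "ft_force": force on the tool from outside, world axes, zero at the start; "torque": the same for the moment, N m; "width": finger opening in m; "grip_force": force on a finger pad.
Only numpy, scipy, OpenCV 4.12 (cv2) and the standard library are available. Lean on these libraries where they do the work, as an engineer would, in place of code of your own. Each camera call takes 0.05 s, during which the arm holds its last target. There are 200 camera calls.

### The job

Pull the drawer of the low cabinet well out and slide the loose plywood divider from its stand upright into the drawer's pair of grooves, down to the drawer floor. Then, with the drawer still well out, stand the smaller wooden bobbin in the wider bay and lay the scissors flat, pointing along the divider, in the narrower bay. Finally push the drawer fully shut, with everything still in place, leaving the larger bobbin and the pattern weight where they are.

Things in the scene. Friction and masses are not known exactly. Their poses are not given: they have to be found in the camera images.
- cabinet: Low brown wooden cabinet with one drawer, 220 deep (x) x 310 wide (y) x 115 high, fixed to the table but placed differently each time. Origin: centre of its underside; its x points from the drawer front to the back, y to the left as seen from the robot, z up. Drawer front face (drawer shut) at x = -110 mm in this frame.
- drawer (a joint): Drawer slide along the cabinet's -x, m: 0 shut, 0.16 fully out (inside then clear of the cabinet). Open plywood tray, inside 150 (x) x 268 (y) mm, walls 6 thick and 64 high above its floor (floor 22 mm, wall tops 86 mm above the table); front panel 15 thick, its top 100 mm above the table. Stays where left (2 N friction).
- handle (a point): Middle of the drawer's steel bar handle: a round bar 11 thick and 120 long along the cabinet's y, 35 mm in front of the drawer front, 78 mm above the table, held by two posts 51 mm either side of the middle. Moves with the drawer; axes as the cabinet's.
- slot (a point): Centre of the divider's place on the drawer floor; moves with the drawer, axes as the cabinet's. In line along x, on the front and back walls, a vertical groove 10 wide (y) between two pale ribs that stand 9 mm out of the wall; from 48 mm above the floor they flare to a mouth 24 wide at 60 mm. The panel has 4 mm to spare at each end.
- wide_bay (a point): Centre of the drawer floor's wider bay, between the grooves' line and the left (+y) wall: 155 wide (y) x 150 (x) mm. Moves with the drawer.
- narrow_bay (a point): Centre of the drawer floor's narrower bay, between the grooves' line and the right (-y) wall: 107 wide (y) x 150 (x) mm. Moves with the drawer.
- stand: Brown wooden stand, fixed, base 150 (x) x 75 (y) x 10 high; near both ends a pair of cheeks 25 long, 38 mm above the table at the top, holds the divider on edge along the stand's x in a 9 mm gap; the middle 91 mm is open. Origin: centre of its underside.
- divider: Loose plywood panel 142 long (x) x 6 thick (y) x 60 high (z), 60 g, standing on edge in the stand, its underside 10 mm and its top 70 mm above the table. Origin: middle of its lower edge. End for end it is the same.
- bobbin: The smaller empty pale wooden bobbin, standing upright on the table: flanges 46 across and 9 thick, core 36 across, 50 high, 60 g. Origin: centre of its underside.
- scissors: Small steel scissors, shut, with two black handle loops, lying flat: 122 long overall, 63 wide over the loops, 10 thick, 80 g. x points from the loops (to x = -61) to the blade tip (x = +61). Origin: on the underside, in the middle of the steel shank block.
- scissors_grip (a point): Place to grip the scissors: middle of the steel shank block between loops and blades, 36 long (x), 18 wide (y), 10 high; point 5 mm above the underside.
- cone: The larger empty pale wooden bobbin, loose, not to be moved: 66 across, 70 high. Origin: centre of its underside.
- weight: Steel pattern weight with a small knob, loose, not to be moved: 40 across, 34 high. Origin: centre of its underside.
Mind the look-alikes: they are no part of the job. Leave any blue or green look-alike of the scissors alone.

How it is judged:
On the way, in this order (a step that is already met when the one before it is completed fails the run):
1. the drawer is pulled out by more than 120 mm (value of joint drawer above 0.12 m), for 0.2 s.
2. the divider stands in the drawer's grooves, down on the floor, with the drawer out (value of joint drawer above 0.12 m and x of divider in the frame of slot between -0.007 and 0.007 m and y of divider in the frame of slot between -0.005 and 0.005 m and z of divider in the frame of slot between -0.006 and 0.006 m and angle between the x axis of divider and the x axis of slot, either way round below 0.06 rad and angle between divider's own z axis and vertical below 0.1 rad), for 0.2 s.
3. the bobbin stands in the wider bay and the scissors lie in the narrower bay, the divider in its grooves, with the drawer still out (all of step 2 and x of bobbin in the frame of wide_bay between -0.056 and 0.056 m and y of bobbin in the frame of wide_bay between -0.06 and 0.06 m and z of bobbin in the frame of wide_bay between -0.006 and 0.006 m and angle between each of bobbin, scissors's own z axis and vertical below 0.15 rad and x of scissors in the frame of narrow_bay between -0.03 and 0.03 m and y of scissors in the frame of narrow_bay between -0.04 and 0.04 m and z of scissors in the frame of narrow_bay between -0.006 and 0.006 m and angle between the x axis of scissors and the x axis of slot, either way round below 0.5 rad), for 0.2 s.
4. the drawer is shut to within 6 mm (value of joint drawer below 0.006 m), for 0.2 s.
At the end, for the whole second after the job is handed in: Drawer shut to 6 mm; in it, at rest: divider upright on the floor in its grooves (7 mm along, 5 across, 0.06 rad); bobbin upright (0.15 rad) on the wider bay's floor; scissors flat on the narrower bay's floor, within 30 mm along and 40 across of its middle, along the divider within 0.5 rad (value of joint drawer below 0.006 m and x of divider in the frame of slot between -0.007 and 0.007 m and y of divider in the frame of slot between -0.005 and 0.005 m and z of divider in the frame of slot between -0.006 and 0.006 m and angle between the x axis of divider and the x axis of slot, either way round below 0.06 rad and angle between divider's own z axis and vertical below 0.1 rad and x of bobbin in the frame of wide_bay between -0.056 and 0.056 m and y of bobbin in the frame of wide_bay between -0.06 and 0.06 m and z of bobbin in the frame of wide_bay between -0.006 and 0.006 m and angle between each of bobbin, scissors's own z axis and vertical below 0.15 rad and x of scissors in the frame of narrow_bay between -0.03 and 0.03 m and y of scissors in the frame of narrow_bay between -0.04 and 0.04 m and z of scissors in the frame of narrow_bay between -0.006 and 0.006 m and linear speed of each of divider, bobbin, scissors below 0.02 m/s and angle between the x axis of scissors and the x axis of slot, either way round below 0.5 rad); the robot touches nothing.
It fails at once if the larger bobbin is moved by more than 30 mm (distance of cone from where it was at the start of the episode above 0.03 m).
It fails at once if the pattern weight is moved by more than 30 mm (distance of weight from where it was at the start of the episode above 0.03 m).
It also fails if it takes over 72 s, if anything falls off the work surface, if the arm or the gripper's body presses on something with over 40 N, if the wrist force passes 120 N, or if a joint passes its speed limit or range.

## Working session

There is one attempt and no reset: what is moved stays moved. The work goes in short steps, Python scripts to look and compute and a tool call to move; the robot and the scene stay as the last step left them, time stands still between calls to the robot, and variables do not carry over. Pictures are saved under pics/ and viewed, at most 10 in all, crops included, and the job is handed in when it is done.

Besides the shell and the picture viewer there is one more tool, called after ">>>" as name([rows], argument=value, ...), one row to a line, values as JSON. carry_out: Moves the arm, as the interface text tells. Its arguments: {"type":"object","properties":{"deltas":{"type":"array","items":{"type":"object","properties":{"hand":{"type":"number"},"dp":{"type":"array","items":{"type":"number","minimum":-1,"maximum":1}},"spin":{"type":"number","minimum":-1,"maximum":1}}}},"force":{"type":"number"}},"required":["deltas"]}

```bash
mkdir -p pics
python3 - <<'E'
from bench import *
import cv2,json,numpy as np
s=read_state();print(s['time'],s['ee_pos'],s['eef_rot'],s['width'])
for n in("scene","top"):
    im=camera(n);cv2.imwrite(f"pics/{n}0.png",cv2.resize(im[:,:,::-1],(800,600),interpolation=cv2.INTER_CUBIC));np.save(f"pics/{n}0.npy",im)
    c=get_calibration(n);print(n,{k:np.round(v,4).tolist() for k,v in c.items()})
print(get_calibration("wrist"))
E
```

```text
0.0 [ 0.23619065 -0.57824512  0.22176251] [ 9.81257465e-01  1.92700037e-01 -1.76905669e-04 -6.72484057e-04] 0.08687139572851345
scene {'fx': 473.0286, 'fy': 473.0286, 'cx': 260.378, 'cy': 182.3058, 'R': [[0.4708, 0.882, -0.0194], [0.5941, -0.3333, -0.7321], [-0.6522, 0.3332, -0.6809]], 't': [-0.1687, -0.3011, 1.7314]}
top {'fx': 352.4272, 'fy': 352.4272, 'cx': 255.0518, 'cy': 188.6422, 'R': [[0.0264, -0.9996, -0.0017], [-0.9865, -0.0258, -0.162], [0.1619, 0.006, -0.9868]], 't': [-0.1082, 0.5316, 0.9353]}
{'fx': 302.9633690306622, 'fy': 302.9633690306622, 'cx': 251.61539547895492, 'cy': 194.1577390112776, 'mount': array([[ 8.85517298e-04, -9.55786997e-01, -2.94058551e-01,
         8.03038916e-02],
       [ 9.99998973e-01,  5.14906805e-04,  1.33774433e-03,
         1.86544638e-03],
       [-1.12718589e-03, -2.94059434e-01,  9.55786471e-01,
        -1.62597415e-01],
       [ 0.00000000e+00,  0.00000000e+00,  0.00000000e+00,
         1.00000000e+00]])}
```

View pics/scene0.png

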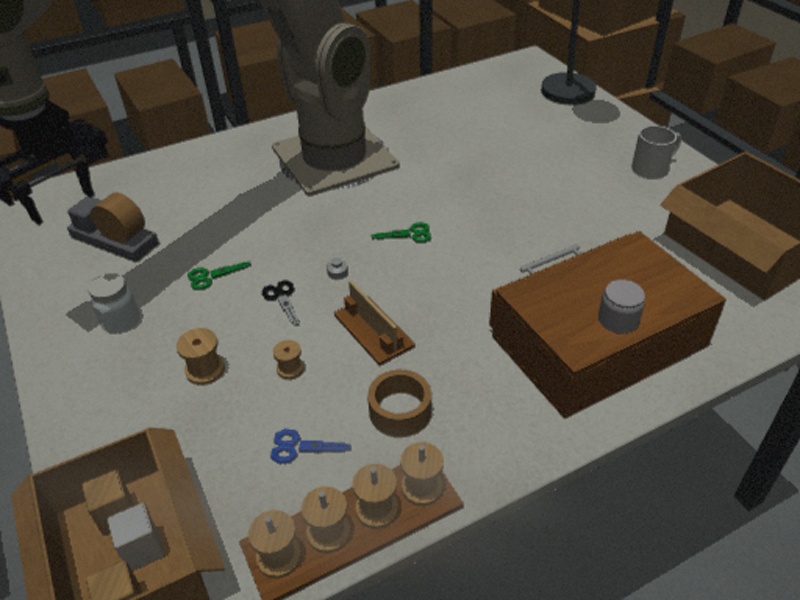

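View pics/top0.png

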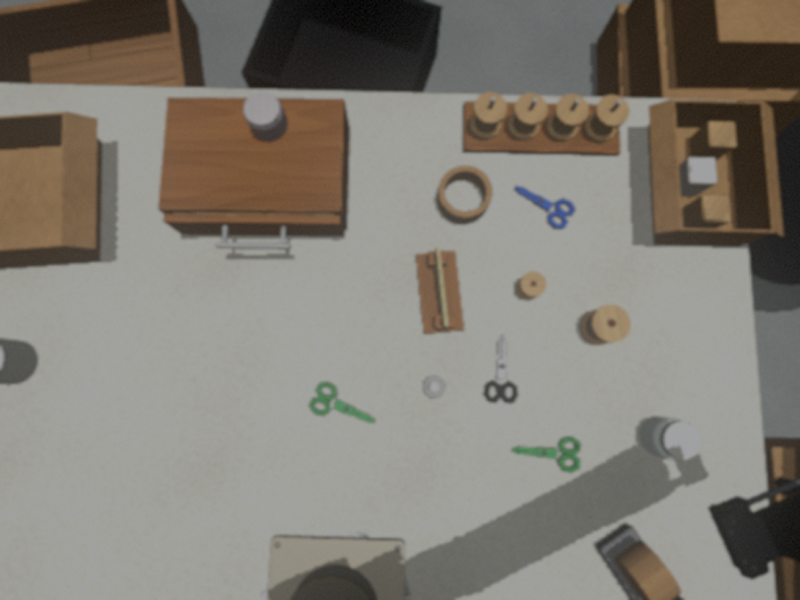

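Look-alikes: scissors – green (top 545,453), green (342,402), blue (545,206), black-looped steel (501,370). The black/steel one is the target. Bobbins: small pale one (532,285), larger one (608,323), plus four on a rack and a ring (465,193). The stand with the divider is at (440,290), the weight at (433,386), and the cabinet handle spans (218..290,245).

```bash
cat > h.py <<'E'
from bench import *
import numpy as np,cv2
from scipy.spatial.transform import Rotation as Ro
def cam(n,s=None):
    c=get_calibration(n);K=np.array([[c['fx'],0,c['cx']],[0,c['fy'],c['cy']],[0,0,1]])
    if n=="wrist":
        T=np.eye(4);T[:3,:3]=Ro.from_quat(s['eef_rot']).as_matrix();T[:3,3]=s['ee_pos'];M=np.linalg.inv(T@c['mount']);return K,M[:3,:3],M[:3,3]
    return K,np.array(c['R']),np.array(c['t'])
def ray(C,uv):
    K,R,t=C;d=R.T@np.linalg.inv(K)@np.array([uv[0],uv[1],1.]);return -R.T@t,d/np.linalg.norm(d)
def onz(C,uv,z):
    o,d=ray(C,uv);return o+d*(z-o[2])/d[2]
def tri(*obs):
    A=0;b=0;rs=[ray(*q) for q in obs]
    for o,d in rs:
        P=np.eye(3)-np.outer(d,d);A=A+P;b=b+P@o
    x=np.linalg.solve(A,b);return x,max(np.linalg.norm((np.eye(3)-np.outer(d,d))@(x-o)) for o,d in rs)
def snap(tag):
    s=read_state();im=camera("wrist");np.save(f"pics/{tag}.npy",im);import pickle;pickle.dump({k:np.array(v) for k,v in s.items()},open(f"pics/{tag}.pkl","wb"))
    return im
def state(tag):
    import pickle;return pickle.load(open(f"pics/{tag}.pkl","rb"))
def proj(C,X):
    K,R,t=C;p=K@(R@np.asarray(X)+t);return p[:2]/p[2]
def go(p,yaw=None,s=None):
    "dp & spin to world TCP p, with tool-y at world angle yaw (mod pi)"
    s=s or read_state();R=Ro.from_quat(s['eef_rot']).as_matrix()
    dp=R.T@(np.array(p)-s['ee_pos'])/0.25
    sp=0
    if yaw is not None:
        a=np.arctan2(R[1,1],R[0,1]);d=(yaw-a+np.pi/2)%np.pi-np.pi/2;sp=-d/np.pi
    return np.round(dp,4).tolist(),round(sp,4)
E
python3 - <<'E'
from h import *
S=cam("scene");T=cam("top");f=.64
P={'barR':((579,247),(290,245)),'barL':((521,270),(218,245)),'cabFR':((492,293),(163,211)),'divA':((349,285),(437,250)),'divB':((402,348),(446,325)),'bob':((287,347),(533,284)),'scis':((287,302),(501,370)),'cone':((198,338),(611,323)),'weight':((337,264),(433,385))}
for k,(a,b) in P.items():
    x,e=tri((S,np.array(a)*f),(T,np.array(b)*f));print(k,x.round(3),round(e,4))
for n,p in dict(FL=(163,211),FR=(345,213),BR=(345,98),BL=(168,98)).items(): print(n,onz(T,np.array(p)*f,.115).round(3))
s=read_state();print(Ro.from_quat(s['eef_rot']).as_matrix().round(3))
E
```

```text
barR [0.631 0.137 0.113] 0.053
barL [0.592 0.173 0.058] 0.0551
cabFR [0.623 0.163 0.102] 0.1371
divA [ 0.58  -0.185  0.149] 0.032
divB [ 0.518 -0.149 -0.087] 0.0457
bob [ 0.558 -0.331  0.052] 0.0004
scis [ 0.409 -0.281  0.005] 0.0021
cone [ 0.49  -0.456  0.076] 0.0007
weight [ 0.377 -0.16   0.022] 0.0011
FL [0.655 0.307 0.115]
FR [ 0.66  -0.001  0.115]
BR [0.868 0.008 0.115]
BL [0.861 0.318 0.115]
[[ 0.926  0.378 -0.001]
 [ 0.378 -0.926  0.001]
 [-0.    -0.001 -1.   ]]
```

Run:
```python
from h import *
S=cam("scene");T=cam("top");f=.64
P={'barL':((579,247),(218,245)),'barR':((521,270),(290,245)),'cabFL':((640,233),(163,211)),'cabFR':((492,293),(345,213)),'divB':((349,285),(446,325)),'divA':((402,348),(437,250))}
for k,(a,b) in P.items():
    x,e=tri((S,np.array(a)*f),(T,np.array(b)*f));print(k,x.round(3),round(e,4))
print(go([.50,-.22,.22],-np.pi/2))
```

```text
barL [0.609 0.224 0.075] 0.0015
barR [0.611 0.097 0.077] 0.0002
cabFL [0.66  0.314 0.107] 0.0037
cabFR [0.662 0.    0.108] 0.0001
divB [ 0.48  -0.179  0.06 ] 0.0014
divA [ 0.626 -0.158  0.021] 0.0055
([1.5188, -0.9277, 0.0084], np.float64(0.1234))
```

>>> carry_out([
  {"hand": 87,"dp": [0.8,-0.5,0],"spin": 0.12},
  {"hand": 87,"dp": [0.8,-0.5,0],"spin": 0.12},
  {"hand": 87,"dp": [0.8,-0.5,0],"spin": 0.12},
  {"hand": 87,"dp": [0.8,-0.5,0],"spin": 0.12},
  {"hand": 87,"dp": [0.8,-0.5,0],"spin": 0.12},
])

```text
time: 0.6
ee_pos: [0.3759, -0.3842, 0.2224]
eef_rot: [1.0, 0.006, 0.0, -0.0]
ft_force: [1.4, 0.1, -0.0]
width: 0.087
grip_force: 0.0
```

Run:
```python
from h import *
print(go([.50,-.22,.22],-np.pi/2))
```

```text
([0.5049, -0.6504, 0.01], np.float64(0.0041))
```

>>> carry_out([
  {"hand": 87,"dp": [0.5,-0.65,0.01],"spin": 0.004},
  {"hand": 87,"dp": [0.5,-0.65,0.01],"spin": 0.004},
  {"hand": 87,"dp": [0.5,-0.65,0.01],"spin": 0.004},
  {"hand": 87,"dp": [0.5,-0.65,0.01],"spin": 0.004},
  {"hand": 87,"dp": [0.5,-0.65,0.01],"spin": 0.004},
  {"hand": 87,"dp": [0.5,-0.65,0.01],"spin": 0.004},
])

```text
time: 1.2
ee_pos: [0.498, -0.2219, 0.2197]
eef_rot: [1.0, 0.001, -0.0, -0.0]
ft_force: [-0.8, -1.2, 0.7]
width: 0.087
grip_force: 0.0
```

Run:
```python
from h import *
im=snap("w1");print(read_state()['ee_pos'],go([.46,-.30,.22],-np.pi/2))
cv2.imwrite("pics/w1.png",cv2.resize(im[:,:,::-1],(800,600),interpolation=cv2.INTER_CUBIC))
```

```text
[ 0.49711053 -0.22376102  0.21969946] ([-0.148, 0.3052, -0.001], np.float64(-0.0004))
```

View pics/w1.png

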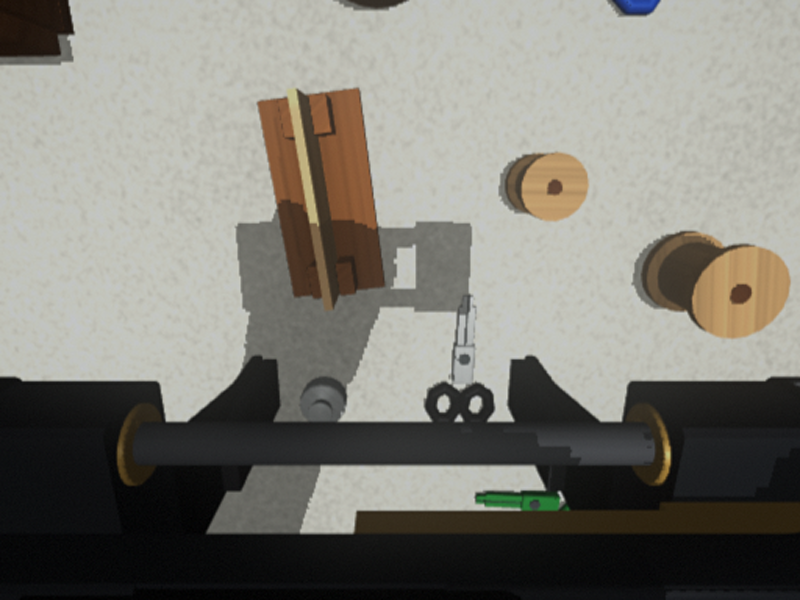

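The view shows divider top ends at (294,92)/(331,306), bobbin hole (554,187), the black-looped scissors with shank block (463,362) and tip (467,297). Next I take a second view 100 mm to the left.

>>> carry_out([
  {"hand": 87,"dp": [0.0,-0.4,0],"spin": 0},
  {"hand": 87,"dp": [0.0,-0.4,0],"spin": 0},
  {"hand": 87,"dp": [0.0,-0.4,0],"spin": 0},
  {"hand": 87,"dp": [0.0,-0.4,0],"spin": 0},
])

```text
time: 1.65
ee_pos: [0.4971, -0.1244, 0.2202]
eef_rot: [1.0, -0.001, 0.0, 0.0]
ft_force: [-1.1, -0.5, 0.2]
width: 0.0871
grip_force: 0.0
```

Run:
```python
from h import *
im=snap("w2")
cv2.imwrite("pics/w2.png",cv2.resize(im[:,:,::-1],(800,600),interpolation=cv2.INTER_CUBIC))
```

```text
(no output)
```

View pics/w2.png

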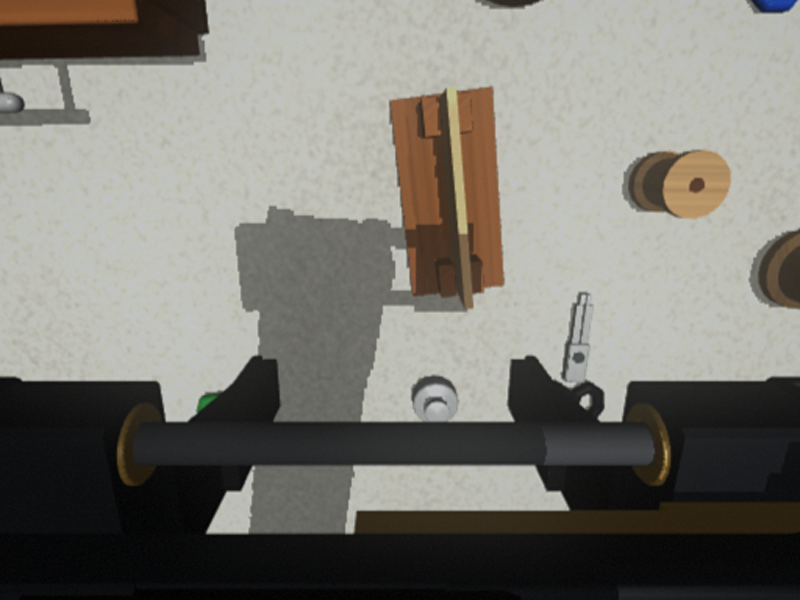

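In this view the divider's top ends are at (451,90)/(467,306), bobbin hole (697,185), scissors hole (578,357) and tip (584,294).

Run:
```python
from h import *
A=cam("wrist",state("w1"));B=cam("wrist",state("w2"));f=.64
P={'divA':((294,90),(451,89)),'divB':((331,307),(467,307)),'bob':((554,187),(697,185)),'hole':((464,359),(578,357)),'tip':((467,296),(585,293)),'weight':((322,400),(436,398)), 'standFR':((360,88),(493,87)),'standNR':((384,286),(503,285)),'standFL':((258,102),(390,101))}
for k,(a,b) in P.items():
    x,e=tri((A,np.array(a)*f),(B,np.array(b)*f));print(k,x.round(4),round(e,4))
print(go([.58,.16,.22],-np.pi/2))
```

```text
divA [ 0.6188 -0.1628  0.0648] 0.0001
divB [ 0.4765 -0.1798  0.0594] 0.0005
bob [ 0.5604 -0.3328  0.0534] 0.0001
hole [ 0.4152 -0.285   0.0098] 0.0001
tip [ 0.4711 -0.2851  0.008 ] 0.0005
weight [ 0.3811 -0.1636  0.0189] 0.0004
standFR [ 0.6274 -0.1999  0.0078] 0.0001
standNR [ 0.4789 -0.2168  0.0086] 0.0001
standFL [ 0.618  -0.125   0.0073] 0.0001
([0.3269, -1.1435, -0.001], np.float64(-0.0014))
```

>>> carry_out([
  {"hand": 87,"dp": [0.3,-0.9,-0.1],"spin": 0},
  {"hand": 87,"dp": [0.3,-0.9,-0.1],"spin": 0},
  {"hand": 87,"dp": [0.3,-0.9,-0.1],"spin": 0},
  {"hand": 87,"dp": [0.3,-0.9,-0.1],"spin": 0},
  {"hand": 87,"dp": [0.3,-0.9,-0.1],"spin": 0},
  {"hand": 87,"dp": [0.3,-0.9,-0.1],"spin": 0},
  {"hand": 87,"dp": [0.3,-0.9,-0.1],"spin": 0},
])

```text
time: 2.4
ee_pos: [0.5736, 0.0998, 0.2444]
eef_rot: [1.0, -0.002, -0.0, 0.0]
ft_force: [-0.4, -0.1, 0.2]
width: 0.087
grip_force: 0.0
```

Run:
```python
from h import *
im=snap("w3");print(read_state()['ee_pos'])
cv2.imwrite("pics/w3.png",cv2.resize(im[:,:,::-1],(800,600),interpolation=cv2.INTER_CUBIC))
A=cam("wrist",state("w1"));B=cam("wrist",state("w2"));f=.64
for k,z,a,b in [('divA',.07,(294,90),(451,89)),('divB',.07,(331,307),(467,307)),('bob',.05,(554,187),(697,185)),('hole',.01,(464,359),(578,357)),('tip',.01,(467,296),(585,293))]:
  print(k,onz(A,np.array(a)*f,z).round(4),onz(B,np.array(b)*f,z).round(4))
```

```text
[0.57347677 0.09868667 0.24445194]
divA [ 0.6182 -0.1638  0.07  ] [ 0.6181 -0.1622  0.07  ]
divB [ 0.4804 -0.1813  0.07  ] [ 0.4793 -0.1781  0.07  ]
bob [ 0.5604 -0.3339  0.05  ] [ 0.5602 -0.3349  0.05  ]
hole [ 0.4151 -0.285   0.01  ] [ 0.4154 -0.2849  0.01  ]
tip [ 0.4711 -0.2848  0.01  ] [ 0.4722 -0.2842  0.01  ]
```

View pics/w3.png

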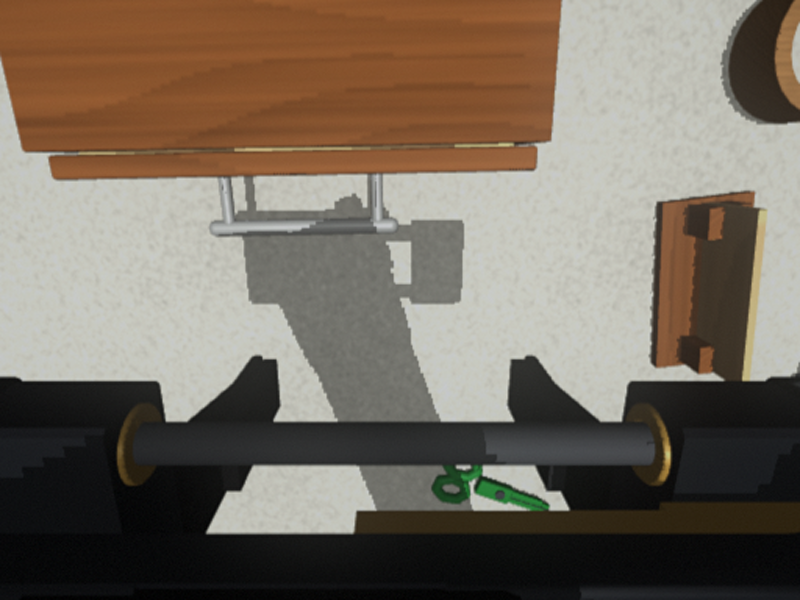

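Handle bar runs from (212,229) to (396,226), drawer front top edge at row ~178–170, cabinet top front corners at (22,151) and (551,140).

Run:
```python
from h import *
C=cam("wrist",state("w3"));f=.64
g=lambda u,z:onz(C,np.array(u)*f,z)
a,b=g((211,229),.078),g((397,226),.078);print('bar',a,b,'len',np.linalg.norm(a-b),'mid',(a+b)/2,'yaw',np.degrees(np.arctan2(-(a-b)[0],(a-b)[1])))
a,b=g((22,151),.115),g((551,140),.115);print('cab',a,b,'len',np.linalg.norm(a-b),'mid',(a+b)/2,'yaw',np.degrees(np.arctan2(-(a-b)[0],(a-b)[1])))
a,b=g((52,179),.1),g((536,169),.1);print('front',a,b,'len',np.linalg.norm(a-b),'mid',(a+b)/2,'yaw',np.degrees(np.arctan2(-(a-b)[0],(a-b)[1])))
```

```text
bar [0.6077513  0.22339644 0.078     ] [0.60947405 0.09449249 0.078     ] len 0.12891546551593505 mid [0.60861268 0.15894447 0.078     ] yaw 0.7656891916118473
cab [0.65896267 0.3146974  0.115     ] [0.66433342 0.00496116 0.115     ] len 0.3097827977493811 mid [0.66164805 0.15982928 0.115     ] yaw 0.9933952966035817
front [0.64243529 0.31095989 0.1       ] [0.64771926 0.00792571 0.1       ] len 0.30308024498532615 mid [0.64507727 0.1594428  0.1       ] yaw 0.9989595089121549
```

Run:
```python
from h import *
s=read_state();print(np.round(s['joint_positions'],2),s['ee_pos'])
for y in (.02,-.02): print(go([.6095,.1595,.14],np.radians(1)+y))
```

```text
[ 0.21  0.28 -0.56  1.52  0.15  1.39 -1.93] [0.57347677 0.09868667 0.24445194]
([0.1432, -0.2445, 0.4174], np.float64(0.4865))
([0.1432, -0.2445, 0.4174], np.float64(0.4992))
```

>>> carry_out([
  {"hand": 24,"dp": [0.143,-0.2445,0.3],"spin": -0.2},
  {"hand": 24,"dp": [0.143,-0.2445,0.3],"spin": -0.4},
  {"hand": 24,"dp": [0.143,-0.2445,0.3],"spin": -0.5056},
  {"hand": 24,"dp": [0.143,-0.2445,0.3],"spin": -0.5056},
  {"hand": 24,"dp": [0.143,-0.2445,0.3],"spin": -0.5056},
  {"hand": 24,"dp": [0.143,-0.2445,0.3],"spin": -0.5056},
  {"hand": 24,"dp": [0.143,-0.2445,0.3],"spin": -0.5056},
  {"hand": 24,"dp": [0.143,-0.2445,0.3],"spin": -0.5056},
  {"hand": 24,"dp": [0.143,-0.2445,0.3],"spin": -0.5056},
  {"hand": 24,"dp": [0.143,-0.2445,0.3],"spin": -0.5056},
  {"hand": 24,"dp": [0.143,-0.2445,0.3],"spin": -0.5056},
  {"hand": 24,"dp": [0.143,-0.2445,0.3],"spin": -0.5056},
  {"hand": 24,"dp": [0.143,-0.2445,0.3],"spin": -0.5056},
])

```text
time: 3.75
ee_pos: [0.6093, 0.1603, 0.1697]
eef_rot: [0.703, 0.711, -0.0, 0.0]
ft_force: [0.4, 0.4, -0.7]
width: 0.0238
grip_force: 0.0
```

Run:
```python
from h import *
s=read_state();print(np.round(s['joint_positions'],2),s['ee_pos'],go([.6095,.1595,.064],np.radians(1)))
```

```text
[ 0.28  0.5  -0.83  1.48  0.38  1.32 -0.57] [0.60928009 0.16031258 0.16973898] ([-0.0028, 0.0009, 0.423], np.float64(-0.0023))
```

>>> carry_out([
  {"hand": 24,"dp": [0,0,0.15]},
  {"hand": 24,"dp": [0,0,0.28]},
  {"hand": 24,"dp": [0,0,0.36]},
  {"hand": 24,"dp": [0,0,0.423]},
  {"hand": 24,"dp": [0,0,0.423]},
  {"hand": 5,"dp": [0,0,0.423]},
  {"hand": 5,"dp": [0,0,0.423]},
  {"hand": 5,"dp": [0,0,0.423]},
  {"hand": 5,"dp": [0,0,0.423]},
], force=40)

```text
schema error: expected keys hand, dp, spin
```

>>> carry_out([
  {"hand": 24,"dp": [0,0,0.15],"spin": 0},
  {"hand": 24,"dp": [0,0,0.28],"spin": 0},
  {"hand": 24,"dp": [0,0,0.36],"spin": 0},
  {"hand": 24,"dp": [0,0,0.423],"spin": 0},
  {"hand": 24,"dp": [0,0,0.423],"spin": 0},
  {"hand": 5,"dp": [0,0,0.423],"spin": 0},
  {"hand": 5,"dp": [0,0,0.423],"spin": 0},
  {"hand": 5,"dp": [0,0,0.423],"spin": 0},
  {"hand": 5,"dp": [0,0,0.423],"spin": 0},
], force=40)

```text
time: 4.65
ee_pos: [0.6097, 0.1627, 0.0656]
eef_rot: [0.702, 0.713, 0.001, 0.001]
ft_force: [-0.0, -1.3, 6.6]
width: 0.01
grip_force: 40.0
```

Run:
```python
from h import *
s=read_state();p=s['ee_pos'];a=np.radians(1);print(p,s['width'],s['ft_force'],go([p[0]-.152*np.cos(a),p[1]-.152*np.sin(a),p[2]]))
```

```text
[0.60969238 0.16272645 0.06562258] 0.010010526734068732 [-0.04747605 -1.30241073  6.58838841] ([-0.0012, -0.608, -0.0012], 0)
```

>>> carry_out([
  {"hand": 5,"dp": [0,-0.08,0],"spin": 0},
  {"hand": 5,"dp": [0,-0.16,0],"spin": 0},
  {"hand": 5,"dp": [0,-0.24,0],"spin": 0},
  {"hand": 5,"dp": [0,-0.32,0],"spin": 0},
  {"hand": 5,"dp": [0,-0.4,0],"spin": 0},
  {"hand": 5,"dp": [0,-0.48,0],"spin": 0},
  {"hand": 5,"dp": [0,-0.55,0],"spin": 0},
  {"hand": 5,"dp": [0,-0.61,0],"spin": 0},
  {"hand": 5,"dp": [0,-0.61,0],"spin": 0},
  {"hand": 5,"dp": [0,-0.61,0],"spin": 0},
], force=40)

```text
time: 5.65
ee_pos: [0.4569, 0.1604, 0.0655]
eef_rot: [0.701, 0.713, 0.001, 0.001]
ft_force: [-2.0, -0.2, 8.8]
width: 0.0094
grip_force: 40.0
```

>>> carry_out([
  {"hand": 26,"dp": [0,0,0],"spin": 0},
  {"hand": 26,"dp": [0,0,0],"spin": 0},
  {"hand": 26,"dp": [0,0,-0.1],"spin": 0},
  {"hand": 26,"dp": [0,0,-0.3],"spin": 0},
  {"hand": 26,"dp": [0,0,-0.5],"spin": 0.05},
  {"hand": 26,"dp": [0,0,-0.7],"spin": 0.1},
  {"hand": 26,"dp": [0,0,-0.75],"spin": 0.15},
  {"hand": 26,"dp": [0,0,-0.75],"spin": 0.2},
])

```text
time: 6.45
ee_pos: [0.4576, 0.1606, 0.2546]
eef_rot: [0.882, 0.471, 0.002, 0.001]
ft_force: [0.5, 0.0, -0.7]
width: 0.0258
grip_force: 0.0
```

Run:
```python
from h import *
s=read_state();print(np.round(s['joint_positions'],2),s['ee_pos'],go([.50,.10,.25],np.radians(-89)))
```

```text
[ 0.48  0.07 -0.93  1.73  0.06  1.36 -1.05] [0.45759162 0.16062585 0.25455848] ([-0.107, 0.2759, 0.019], np.float64(0.3065))
```

>>> carry_out([
  {"hand": 26,"dp": [-0.1,0.28,0.02],"spin": 0.3},
  {"hand": 26,"dp": [-0.1,0.28,0.02],"spin": 0.3},
  {"hand": 26,"dp": [-0.1,0.28,0.02],"spin": 0.3065},
  {"hand": 26,"dp": [-0.1,0.28,0.02],"spin": 0.3065},
  {"hand": 26,"dp": [-0.1,0.28,0.02],"spin": 0.3065},
  {"hand": 26,"dp": [-0.1,0.28,0.02],"spin": 0.3065},
  {"hand": 26,"dp": [-0.1,0.28,0.02],"spin": 0.3065},
  {"hand": 26,"dp": [-0.1,0.28,0.02],"spin": 0.3065},
  {"hand": 26,"dp": [-0.1,0.28,0.02],"spin": 0.3065},
])

```text
time: 7.35
ee_pos: [0.501, 0.1007, 0.2468]
eef_rot: [1.0, 0.013, -0.0, 0.0]
ft_force: [-1.1, 0.4, -0.3]
width: 0.0262
grip_force: 0.0
```

Run:
```python
from h import *
im=snap("w4");print(read_state()['ee_pos'],read_state()['joint_positions'].round(2) if hasattr(read_state()['joint_positions'],'round') else read_state()['joint_positions'])
cv2.imwrite("pics/w4.png",cv2.resize(im[:260,:,::-1],(800,406),interpolation=cv2.INTER_CUBIC))
```

```text
[0.50098852 0.10068782 0.24677211] [ 0.46  0.13 -0.8   1.69  0.1   1.36 -1.91]
```

View pics/w4.png

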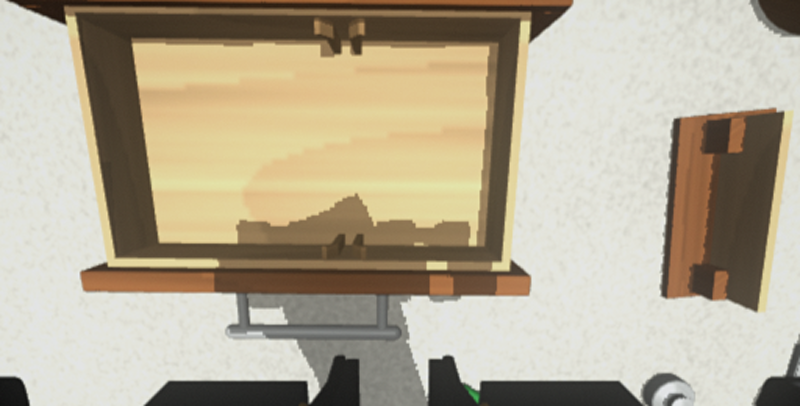

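>>> carry_out([
  {"hand": 26,"dp": [0,-0.35,0],"spin": 0},
  {"hand": 26,"dp": [0,-0.35,0],"spin": 0},
  {"hand": 26,"dp": [0,-0.35,0],"spin": 0},
  {"hand": 26,"dp": [0,-0.35,0],"spin": 0},
])

```text
time: 7.8
ee_pos: [0.4987, 0.1888, 0.2466]
eef_rot: [1.0, 0.013, -0.0, -0.0]
ft_force: [0.8, -1.7, -0.5]
width: 0.0262
grip_force: 0.0
```

Run:
```python
from h import *
im=snap("w5");print(read_state()['ee_pos'])
cv2.imwrite("pics/w5.png",cv2.resize(im[:260,:,::-1],(800,406),interpolation=cv2.INTER_CUBIC))
```

```text
[0.4990661  0.18757841 0.24658578]
```

View pics/w5.png

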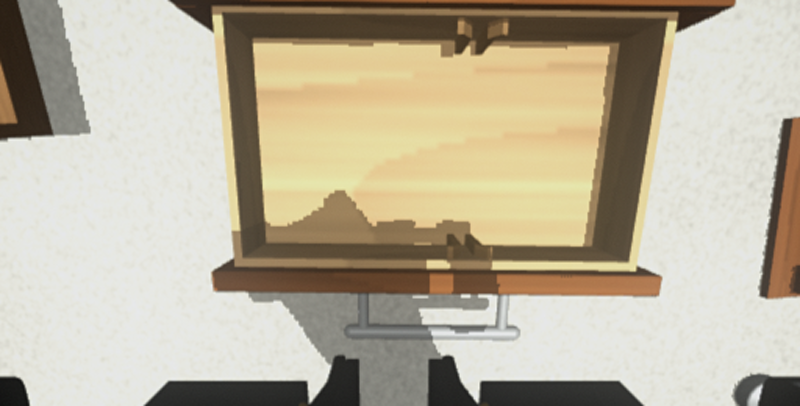

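Drawer is out, empty; back groove ribs near (340,30) and front near (344,243) in w4, (483,30)/(468,245) in w5. Enlarging to read them.

Run:
```python
from h import *
def crop(t,u,v,w=50,h=37,k=8):
    im=np.load(f"pics/{t}.npy")[v:v+h,u:u+w,::-1];im=np.clip(im.astype(float)*1.5,0,255).astype(np.uint8)
    return cv2.resize(im,(400,296),interpolation=cv2.INTER_NEAREST)
m=np.vstack([np.hstack([crop("w4",195,2),crop("w5",285,2)]),np.hstack([crop("w4",195,140),crop("w5",275,140)])])
cv2.imwrite("pics/m.png",m)
```

```text
(no output)
```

View pics/m.png

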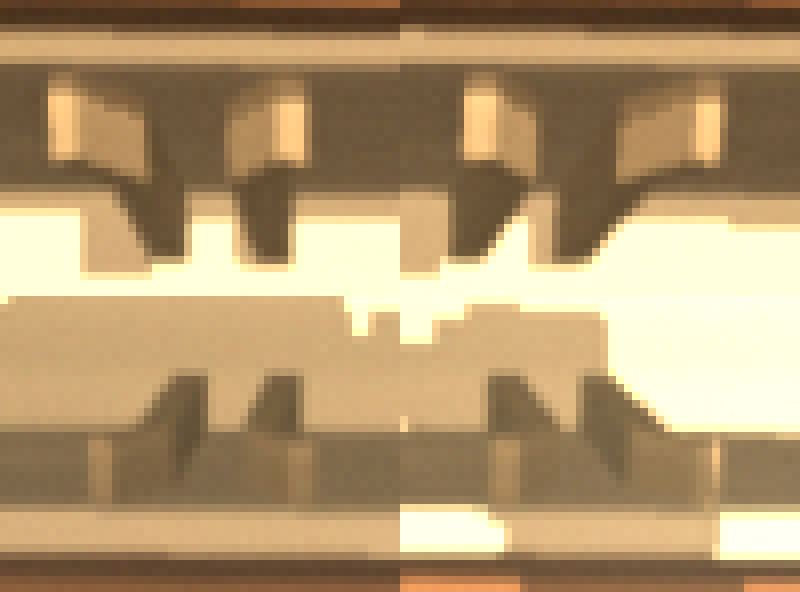

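Run:
```python
from h import *
A=cam("wrist",state("w4"));B=cam("wrist",state("w5"))
for n,a,b in [('back',(217.2,17),(309.2,17)),('front',(220.1,161.5),(301.1,161.5))]:
    x,e=tri((A,a),(B,b));print(n,x.round(4),round(e,4),onz(A,a,.082).round(4),onz(B,b,.082).round(4))
for v in(12,22.6,157,166):
    u=217+(v-17)/144*3;print(v,onz(A,(u,v),.082).round(4))
s=read_state()
print(np.degrees(Ro.from_quat(s['eef_rot']).as_euler('xyz')))
f=.64;bar=[onz(A,np.array(u)*f,.078) for u in((227,330),(401,331))];print(bar)
```

```text
back [0.6583 0.1356 0.0814] 0.0001 [0.6581 0.1355 0.082 ] [0.6582 0.1357 0.082 ]
front [0.5183 0.1331 0.0836] 0.0001 [0.5179 0.1332 0.082 ] [0.5181 0.1328 0.082 ]
12 [0.6623 0.1358 0.082 ]
22.6 [0.6533 0.1356 0.082 ]
157 [0.5229 0.1334 0.082 ]
166 [0.5129 0.1332 0.082 ]
[1.79975368e+02 1.74314347e-02 1.40483510e+00]
[array([0.45621918, 0.22082664, 0.078     ]), array([0.45885905, 0.09126411, 0.078     ])]
```

Ribs at z≈0.082 as expected; slot centre (0.588, 0.1343), yaw 1.0°. Divider centre (0.549,-0.171), yaw 6.8°.

>>> carry_out([
  {"hand": 30,"dp": [0,0.95,0.1],"spin": 0},
  {"hand": 30,"dp": [0,0.95,0.1],"spin": 0},
  {"hand": 30,"dp": [0,0.95,0.1],"spin": 0},
  {"hand": 30,"dp": [0,0.95,0.1],"spin": 0},
  {"hand": 30,"dp": [0,0.95,0.1],"spin": 0},
])

```text
time: 8.35
ee_pos: [0.5038, -0.0546, 0.2216]
eef_rot: [1.0, 0.01, -0.0, 0.001]
ft_force: [1.1, 0.1, -0.6]
width: 0.0304
grip_force: 0.0
```

Run:
```python
from h import *
print(read_state()['ee_pos'],go([.549,-.171,.13],np.radians(-83.2)))
```

```text
[ 0.50375832 -0.0545697   0.22161205] ([0.172, 0.4685, 0.3672], np.float64(-0.0317))
```

>>> carry_out([
  {"hand": 30,"dp": [0.17,0.47,0.3],"spin": -0.032},
  {"hand": 30,"dp": [0.17,0.47,0.36],"spin": -0.032},
  {"hand": 30,"dp": [0.17,0.47,0.36],"spin": -0.032},
  {"hand": 30,"dp": [0.17,0.47,0.36],"spin": -0.032},
  {"hand": 30,"dp": [0.17,0.47,0.36],"spin": -0.032},
  {"hand": 30,"dp": [0.17,0.47,0.36],"spin": -0.032},
])

```text
time: 8.95
ee_pos: [0.5499, -0.1655, 0.1326]
eef_rot: [0.998, 0.062, 0.0, 0.0]
ft_force: [-0.6, 0.8, -0.8]
width: 0.0302
grip_force: 0.0
```

Run:
```python
from h import *
im=snap("w6");s=read_state()
C=cam("wrist",s)
for p in [(.6185,-.163,.07),(.4795,-.1795,.07)]: print(proj(C,p))
cv2.imwrite("pics/w6.png",cv2.resize(im[:,:,::-1],(800,600)))
print(s['ee_pos'],go([.549,-.171,.04],np.radians(-83.2)))
```

```text
[257.4507135  119.68602211]
[255.20837537 287.05508489]
[ 0.5502178  -0.16504419  0.13306507] ([-0.0084, 0.0228, 0.3723], np.float64(0.0021))
```

>>> carry_out([
  {"hand": 30,"dp": [-0.008,0.023,0.1],"spin": 0.002},
  {"hand": 30,"dp": [-0.008,0.023,0.22],"spin": 0.002},
  {"hand": 30,"dp": [-0.008,0.023,0.31],"spin": 0.002},
  {"hand": 30,"dp": [-0.008,0.023,0.372],"spin": 0.002},
  {"hand": 30,"dp": [-0.008,0.023,0.372],"spin": 0.002},
  {"hand": 30,"dp": [-0.008,0.023,0.372],"spin": 0.002},
], force=20)

```text
time: 9.6
ee_pos: [0.5493, -0.1715, 0.04]
eef_rot: [0.998, 0.059, 0.001, 0.0]
ft_force: [0.4, 0.1, 0.5]
width: 0.0298
grip_force: 0.0
```

>>> carry_out([
  {"hand": 2,"dp": [0,0,0],"spin": 0},
  {"hand": 2,"dp": [0,0,0],"spin": 0},
  {"hand": 2,"dp": [0,0,0],"spin": 0},
  {"hand": 2,"dp": [0,0,0],"spin": 0},
  {"hand": 2,"dp": [0,0,0],"spin": 0},
], force=20)

```text
time: 10.1
ee_pos: [0.5487, -0.1699, 0.0392]
eef_rot: [0.998, 0.06, 0.0, -0.001]
ft_force: [-1.6, 6.0, 4.4]
width: 0.0058
grip_force: 20.0
```

Run:
```python
from h import *
s=read_state();print(s['ee_pos'],s['width'],s['ft_force'],Ro.from_quat(s['eef_rot']).as_euler('xyz',degrees=True))
```

```text
[ 0.54874213 -0.16988878  0.03917313] 0.005772091174430205 [-1.57645307  5.96280313  4.36152415] [-1.79898596e+02 -8.23319602e-03  6.83797386e+00]
```

>>> carry_out([
  {"hand": 2,"dp": [0,0,-0.15],"spin": 0},
  {"hand": 2,"dp": [0,0,-0.3],"spin": 0},
  {"hand": 2,"dp": [0,0,-0.45],"spin": 0},
  {"hand": 2,"dp": [0,0,-0.6],"spin": 0},
  {"hand": 2,"dp": [0.1,-0.2,-0.6],"spin": 0.03},
  {"hand": 2,"dp": [0.1,-0.4,-0.6],"spin": 0.03},
  {"hand": 2,"dp": [0.1,-0.6,-0.6],"spin": 0.03},
  {"hand": 2,"dp": [0.1,-0.8,-0.6],"spin": 0.03},
  {"hand": 2,"dp": [0.1,-0.9,-0.6],"spin": 0.03},
  {"hand": 2,"dp": [0.1,-0.9,-0.6],"spin": 0.03},
  {"hand": 2,"dp": [0.1,-0.9,-0.6],"spin": 0.03},
])

```text
time: 11.2
ee_pos: [0.5468, 0.055, 0.1889]
eef_rot: [1.0, 0.013, 0.0, 0.0]
ft_force: [1.0, -1.2, -1.0]
width: 0.0059
grip_force: 20.0
```

Run:
```python
from h import *
s=read_state();print(s['ee_pos'],s['width'],go([.588,.1343,.14],np.radians(-89.0)))
```

```text
[0.5468349  0.05503018 0.18886267] 0.005869050307347137 ([0.1726, -0.3129, 0.1953], np.float64(0.0025))
```

>>> carry_out([
  {"hand": 2,"dp": [0.173,-0.18,0],"spin": 0.0025},
  {"hand": 2,"dp": [0.173,-0.313,0.1],"spin": 0.0025},
  {"hand": 2,"dp": [0.173,-0.313,0.18],"spin": 0.0025},
  {"hand": 2,"dp": [0.173,-0.313,0.18],"spin": 0.0025},
  {"hand": 2,"dp": [0.173,-0.313,0.18],"spin": 0.0025},
  {"hand": 2,"dp": [0.173,-0.313,0.18],"spin": 0.0025},
])

```text
time: 11.8
ee_pos: [0.5893, 0.132, 0.145]
eef_rot: [1.0, 0.007, 0.001, 0.0]
ft_force: [0.1, 0.7, -0.6]
width: 0.0057
grip_force: 20.0
```

Run:
```python
from h import *
im=snap("w7");s=read_state();C=cam("wrist",s)
print(s['ee_pos'],s['width'],go([.588,.1343,.14],np.radians(-89.0)))
a=np.radians(1);z=s['ee_pos'][2]+.0308
e=s['ee_pos'];R=Ro.from_quat(s['eef_rot']).as_matrix()
for d in(-.071,.071): print('pred divider end',proj(C,e+R@[d,0,-.0308]))
print(proj(C,(.6581,.1355,.082)),proj(C,(.518,.1331,.082)))
cv2.imwrite("pics/w7.png",cv2.resize(im[:300,100:400,::-1],(600,600),interpolation=cv2.INTER_CUBIC))
```

```text
[0.58929212 0.13229717 0.14515272] 0.005547969998413841 ([-0.0051, -0.0081, 0.0206], np.float64(-0.0013))
pred divider end [247.64953052 383.49390992]
pred divider end [246.6638586  125.73823691]
[245.32744022 118.86828064] [246.78852317 286.61815506]
```

View pics/w7.png

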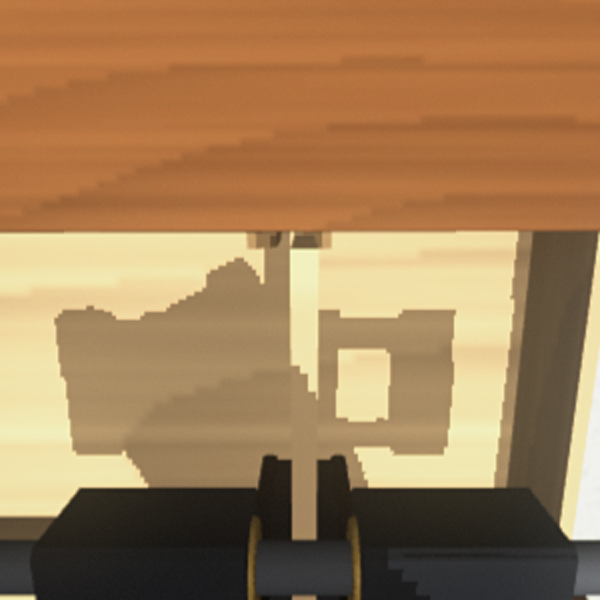

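The divider's top edge sits at u≈252 where calibration predicts 247, so the wrist camera reads about 2.2 mm too far to −y (consistent with the side force at grasping). The corrected slot y ≈ 0.1365.

>>> carry_out([
  {"hand": 2,"dp": [-0.005,-0.017,0.04],"spin": -0.001},
  {"hand": 2,"dp": [-0.005,-0.017,0.09],"spin": -0.001},
  {"hand": 2,"dp": [-0.005,-0.017,0.13],"spin": -0.001},
  {"hand": 2,"dp": [-0.005,-0.017,0.13],"spin": -0.001},
  {"hand": 2,"dp": [-0.005,-0.017,0.13],"spin": -0.001},
])

```text
time: 12.35
ee_pos: [0.5868, 0.1381, 0.1109]
eef_rot: [1.0, 0.01, -0.0, 0.0]
ft_force: [0.3, 0.8, -0.6]
width: 0.006
grip_force: 20.0
```

Run:
```python
from h import *
s=read_state();print(s['ee_pos'],s['ft_force'],go([.588,.1365,.0495],np.radians(-89.0)))
```

```text
[0.58679367 0.13808018 0.11088103] [ 0.27902661  0.78341634 -0.64505009] ([0.0049, 0.0064, 0.2455], np.float64(0.0005))
```

>>> carry_out([
  {"hand": 2,"dp": [0.005,0.005,0.04],"spin": 0},
  {"hand": 2,"dp": [0.005,0.005,0.08],"spin": 0},
  {"hand": 2,"dp": [0.005,0.005,0.12],"spin": 0},
  {"hand": 2,"dp": [0.005,0.005,0.15],"spin": 0},
  {"hand": 2,"dp": [0.005,0.005,0.18],"spin": 0},
  {"hand": 2,"dp": [0.005,0.005,0.21],"spin": 0},
  {"hand": 2,"dp": [0.005,0.005,0.23],"spin": 0},
  {"hand": 2,"dp": [0.005,0.005,0.242],"spin": 0},
  {"hand": 2,"dp": [0.005,0.005,0.242],"spin": 0},
])

```text
time: 13.25
ee_pos: [0.5888, 0.137, 0.0512]
eef_rot: [1.0, 0.009, 0.001, -0.0]
ft_force: [-0.4, 0.5, -0.1]
width: 0.006
grip_force: 20.0
```

>>> carry_out([
  {"hand": 2,"dp": [0,0,0.006],"spin": 0},
  {"hand": 22,"dp": [0,0,0.0],"spin": 0},
  {"hand": 22,"dp": [0,0,0],"spin": 0},
  {"hand": 22,"dp": [0,0,0],"spin": 0},
  {"hand": 22,"dp": [0,0,-0.1],"spin": 0},
  {"hand": 22,"dp": [0,0,-0.25],"spin": 0},
  {"hand": 22,"dp": [0,0,-0.4],"spin": 0},
  {"hand": 22,"dp": [-0.2,0.2,-0.6],"spin": 0},
  {"hand": 22,"dp": [-0.4,0.2,-0.8],"spin": 0},
  {"hand": 22,"dp": [-0.4,0.2,-0.8],"spin": 0},
  {"hand": 22,"dp": [-0.4,0.2,-0.8],"spin": 0},
])

```text
time: 14.35
ee_pos: [0.4884, 0.0847, 0.2554]
eef_rot: [1.0, 0.009, 0.003, 0.001]
ft_force: [0.6, -0.3, -0.3]
width: 0.0222
grip_force: 0.0
```

Run:
```python
from h import *
im=snap("w8");s=read_state();C=cam("wrist",s)
print(s['ee_pos'])
for d in(.5175,.6595): print(proj(C,(d,.1343+(d-.588)*.0175,.082)),proj(C,(d,.1343+(d-.588)*.0175,.022)))
cv2.imwrite("pics/w8.png",cv2.resize(im[:260,:,::-1],(800,406),interpolation=cv2.INTER_CUBIC))
```

```text
[0.4891505  0.08452898 0.25358924]
[205.58111519 150.9493976 ] [212.13981177 143.90856615]
[199.35717965   4.75006314] [207.69841425  20.79275554]
```

View pics/w8.png

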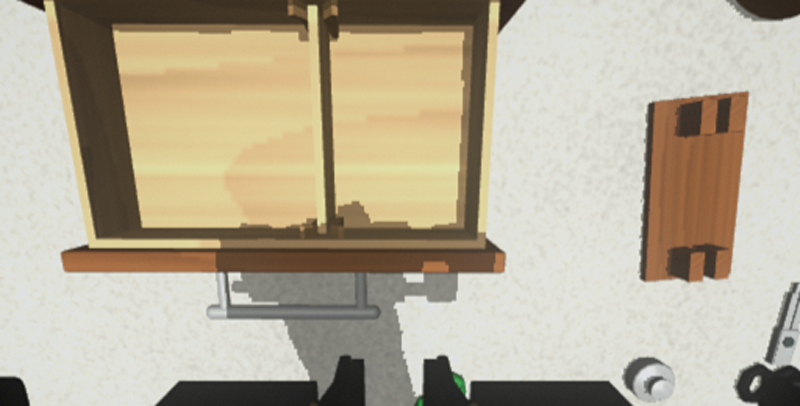

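The divider stands in both grooves: top edge from (314,8) to (322,232), matching the predicted pixels. Next is the bobbin.

>>> carry_out([
  {"hand": 80,"dp": [0.1,0.2,0.1],"spin": 0},
  {"hand": 80,"dp": [0.2,0.4,0.1],"spin": 0},
  {"hand": 80,"dp": [0.28,0.6,0.1],"spin": 0},
  {"hand": 80,"dp": [0.28,0.8,0.1],"spin": 0},
  {"hand": 80,"dp": [0.28,0.95,0.1],"spin": 0},
  {"hand": 80,"dp": [0.28,0.95,0.1],"spin": 0},
])

```text
time: 15.0
ee_pos: [0.563, -0.159, 0.2229]
eef_rot: [1.0, 0.005, -0.002, 0.001]
ft_force: [-1.1, -0.4, -0.5]
width: 0.0621
grip_force: 0.0
```

Run:
```python
from h import *
print(read_state()['ee_pos'],go([.5603,-.332,.12],np.radians(-89)))
A=cam("wrist",state("w1"));f=.64
for u in((460,404),(463,384),(462,345)): print(onz(A,np.array(u)*f,.008))
```

```text
[ 0.56298585 -0.15895806  0.22290576] ([-0.0161, 0.6916, 0.4124], np.float64(-0.0024))
[ 0.37094523 -0.28377066  0.008     ]
[ 0.3904951  -0.28552721  0.008     ]
[ 0.42710191 -0.28299264  0.008     ]
```

>>> carry_out([
  {"hand": 80,"dp": [-0.01,0.2,0],"spin": -0.002},
  {"hand": 80,"dp": [-0.012,0.4,0],"spin": -0.002},
  {"hand": 80,"dp": [-0.014,0.6,0.1],"spin": -0.002},
  {"hand": 80,"dp": [-0.016,0.69,0.3],"spin": -0.002},
  {"hand": 80,"dp": [-0.016,0.69,0.41],"spin": -0.002},
  {"hand": 80,"dp": [-0.016,0.69,0.41],"spin": -0.002},
  {"hand": 80,"dp": [-0.016,0.69,0.41],"spin": -0.002},
])

```text
time: 15.7
ee_pos: [0.5634, -0.3223, 0.1228]
eef_rot: [1.0, 0.013, -0.001, -0.001]
ft_force: [0.3, 0.0, 1.2]
width: 0.0802
grip_force: 0.0
```

Run:
```python
from h import *
im=snap("w9");s=read_state();C=cam("wrist",s);print(s['ee_pos'],go([.5603,-.332,.02],np.radians(-89)))
# bobbin top: pale pixels near prediction
p=proj(C,(.5603,-.3344,.05));print('pred',p)
h=cv2.cvtColor(im,cv2.COLOR_RGB2HSV);m=((h[...,1]>60)&(h[...,2]>120)).astype(np.uint8)
n,l,st,ce=cv2.connectedComponentsWithStats(m)
for i in range(1,n):
    if st[i,4]>300: print(st[i],ce[i].round(1),onz(C,ce[i],.05).round(4))
```

```text
[ 0.56441458 -0.3224759   0.12455565] ([-0.0181, 0.0377, 0.4182], np.float64(0.003))
pred [263.04104346 208.76153391]
[  31    0  128   44 2300] [97.1 22.7] [ 0.6948 -0.2133  0.05  ]
[296   0  35  18 370] [314.4   5.9] [ 0.7093 -0.364   0.05  ]
[ 315    0   67   64 1870] [345.6  31.2] [ 0.6944 -0.3873  0.05  ]
[  29  117  108  152 8358] [ 89.1 186.9] [ 0.5752 -0.1924  0.05  ]
[266 186  22  45 647] [277.8 208.7] [ 0.5607 -0.3467  0.05  ]
```

>>> carry_out([
  {"hand": 80,"dp": [-0.018,0.038,0.1],"spin": 0},
  {"hand": 80,"dp": [-0.018,0.038,0.22],"spin": 0},
  {"hand": 80,"dp": [-0.018,0.038,0.34],"spin": 0},
  {"hand": 80,"dp": [-0.018,0.038,0.418],"spin": 0},
  {"hand": 80,"dp": [-0.018,0.038,0.418],"spin": 0},
  {"hand": 35,"dp": [-0.018,0.038,0.418],"spin": 0},
  {"hand": 35,"dp": [-0.018,0.038,0.418],"spin": 0},
  {"hand": 35,"dp": [-0.018,0.038,0.418],"spin": 0},
  {"hand": 35,"dp": [-0.018,0.038,0.418],"spin": 0},
  {"hand": 35,"dp": [-0.018,0.038,0.418],"spin": 0},
], force=15)

```text
time: 16.75
ee_pos: [0.559, -0.3334, 0.0194]
eef_rot: [1.0, 0.013, 0.0, 0.0]
ft_force: [0.1, 1.2, -0.5]
width: 0.0479
grip_force: 0.1
```

>>> carry_out([
  {"hand": 35,"dp": [0,0,0],"spin": 0},
  {"hand": 35,"dp": [0,0,0],"spin": 0},
  {"hand": 35,"dp": [0,0,0],"spin": 0},
  {"hand": 35,"dp": [0,0,-0.1],"spin": 0},
  {"hand": 35,"dp": [0,0,-0.3],"spin": 0},
  {"hand": 35,"dp": [0,0,-0.5],"spin": 0},
  {"hand": 35,"dp": [0,-0.1,-0.65],"spin": 0},
  {"hand": 35,"dp": [0,-0.3,-0.65],"spin": 0},
  {"hand": 35,"dp": [0,-0.5,-0.65],"spin": 0},
  {"hand": 35,"dp": [0,-0.7,-0.65],"spin": 0},
  {"hand": 35,"dp": [0,-0.9,-0.65],"spin": 0},
  {"hand": 35,"dp": [0,-1,-0.65],"spin": 0},
  {"hand": 35,"dp": [0,-1,-0.65],"spin": 0},
], force=15)

```text
time: 18.05
ee_pos: [0.5523, -0.0781, 0.1814]
eef_rot: [1.0, 0.016, 0.0, -0.001]
ft_force: [0.6, -1.0, -0.3]
width: 0.0439
grip_force: 14.9
```

>>> carry_out([
  {"hand": 35,"dp": [0.02,-0.2,0],"spin": 0},
  {"hand": 35,"dp": [0.05,-0.4,0],"spin": 0},
  {"hand": 35,"dp": [0.08,-0.6,0],"spin": 0},
  {"hand": 35,"dp": [0.1,-0.8,0],"spin": 0},
  {"hand": 35,"dp": [0.1,-1,0],"spin": 0},
  {"hand": 35,"dp": [0.1,-1,0],"spin": 0},
])

```text
time: 18.65
ee_pos: [0.5692, 0.1752, 0.1812]
eef_rot: [1.0, 0.017, -0.0, -0.002]
ft_force: [-0.9, -0.9, -1.1]
width: 0.044
grip_force: 14.9
```

Run:
```python
from h import *
s=read_state();print(s['ee_pos'],s['width'],go([.5866,.217,.0425],np.radians(-89)))
```

```text
[0.56920327 0.17516334 0.18120264] 0.04400534494766754 ([0.0758, -0.1626, 0.5554], np.float64(0.0055))
```

>>> carry_out([
  {"hand": 35,"dp": [0.07,-0.16,0.1],"spin": 0.005},
  {"hand": 35,"dp": [0.07,-0.16,0.22],"spin": 0.005},
  {"hand": 35,"dp": [0.07,-0.16,0.35],"spin": 0.005},
  {"hand": 35,"dp": [0.07,-0.16,0.45],"spin": 0.005},
  {"hand": 35,"dp": [0.07,-0.16,0.52],"spin": 0.005},
  {"hand": 35,"dp": [0.07,-0.16,0.555],"spin": 0.005},
  {"hand": 35,"dp": [0.07,-0.16,0.555],"spin": 0.005},
  {"hand": 35,"dp": [0.07,-0.16,0.555],"spin": 0.005},
])

```text
time: 19.45
ee_pos: [0.5883, 0.2078, 0.0436]
eef_rot: [1.0, 0.005, 0.001, -0.0]
ft_force: [-0.3, -0.5, -1.4]
width: 0.044
grip_force: 14.9
```

>>> carry_out([
  {"hand": 35,"dp": [0,0,0.006],"spin": 0},
  {"hand": 35,"dp": [0,0,0.006],"spin": 0},
  {"hand": 62,"dp": [0,0,0.0],"spin": 0},
  {"hand": 62,"dp": [0,0,0],"spin": 0},
  {"hand": 62,"dp": [0,0,0],"spin": 0},
  {"hand": 62,"dp": [0,0,0],"spin": 0},
  {"hand": 62,"dp": [0,0,-0.1],"spin": 0},
  {"hand": 62,"dp": [0,0,-0.25],"spin": 0},
  {"hand": 62,"dp": [0,0,-0.42],"spin": 0},
  {"hand": 62,"dp": [0,0,-0.6],"spin": 0},
  {"hand": 62,"dp": [-0.1,0.2,-0.65],"spin": 0},
  {"hand": 62,"dp": [-0.2,0.4,-0.65],"spin": 0},
  {"hand": 62,"dp": [-0.3,0.6,-0.65],"spin": 0},
  {"hand": 62,"dp": [-0.4,0.8,-0.65],"spin": 0},
  {"hand": 62,"dp": [-0.4,1,-0.65],"spin": 0},
  {"hand": 62,"dp": [-0.4,1,-0.65],"spin": 0},
])

```text
time: 21.05
ee_pos: [0.4888, -0.0482, 0.2053]
eef_rot: [1.0, 0.002, 0.0, 0.001]
ft_force: [-0.2, -0.4, 0.5]
width: 0.062
grip_force: 0.0
```

Run:
```python
from h import *
s=read_state();print(s['ee_pos'],s['width'],go([.4095,-.2825,.12],np.radians(-90)))
im=snap("w10");C=cam("wrist",s)
# check bobbin: bright/dark differences at predicted place
for z in(.072,.022): print(proj(C,(.588,.2055,z)))
im=camera("top");np.save("pics/top1.npy",im);T=cam("top");p=proj(T,(.588,.2075,.072));print(p)
a=np.load("pics/top0.npy");y,x=int(p[1]),int(p[0]);print(im[y-14:y+15:2,x-14:x+15:2].mean(2).astype(int))
```

```text
[ 0.48878151 -0.0482309   0.20528256] 0.06203319037838455 ([-0.3214, 0.9348, 0.3433], np.float64(0.0014))
[-29.06891383  78.73260804]
[12.16262939 82.0458194 ]
[144.92659815 164.63895807]
[[145 143 144 144 144 143 145 144 145 144 144 144 145 144 145]
 [146 147 145 147 147 145 145 145 145 143 141 141 143 143 143]
 [142 140 136 136 136 137 138 138 138 138 137 138 139 139 138]
 [135 134 135 135 136 137 135 135 134 135 137 138 138 139 138]
 [140 140 140 139 139 138 132 132 131 133 136 139 142 142 142]
 [142 142 143 144 136 133 131 129 131 132 131 129 139 143 144]
 [144 144 143 143 135 131 130 124 123 129 132 123 115 136 143]
 [145 146 145 143 134 133 129  94  92 129 134 129  94 107 138]
 [146 147 147 142 134 132 131 118 115 130 132 123  80 100 129]
 [147 146 148 146 139 136 136 136 133 135 135 111  71  96 120]
 [148 147 147 147 144 135 134 135 134 133 118  77  78 101 118]
 [148 146 146 146 147 144 130 120 117 101  77  71  85 103 129]
 [148 149 149 148 148 148 140 105  90  82  79  86  97 122 141]
 [151 150 151 152 152 150 148 141 135 122 107 118 135 144 145]
 [152 153 152 152 154 153 154 151 148 146 145 146 147 147 147]]
```

Top view numbers show the bobbin's round flange with its hole right at the predicted spot, so it is upright. Next the scissors.

>>> carry_out([
  {"hand": 50,"dp": [-0.06,0.2,0],"spin": 0},
  {"hand": 50,"dp": [-0.12,0.4,0],"spin": 0},
  {"hand": 50,"dp": [-0.2,0.6,0],"spin": 0},
  {"hand": 50,"dp": [-0.28,0.8,0.1],"spin": 0},
  {"hand": 50,"dp": [-0.32,0.935,0.25],"spin": 0.001},
  {"hand": 50,"dp": [-0.32,0.935,0.34],"spin": 0.001},
  {"hand": 50,"dp": [-0.32,0.935,0.34],"spin": 0.001},
  {"hand": 50,"dp": [-0.32,0.935,0.34],"spin": 0.001},
])

```text
time: 21.95
ee_pos: [0.4132, -0.2762, 0.1207]
eef_rot: [1.0, 0.004, 0.0, -0.001]
ft_force: [0.5, 0.3, 0.9]
width: 0.0498
grip_force: 0.0
```

Run:
```python
from h import *
s=read_state();print(s['ee_pos'],s['width'],go([.4095,-.2825,.005],np.radians(-90)))
```

```text
[ 0.41320757 -0.27622412  0.12065247] 0.04982446419822396 ([-0.0151, 0.0255, 0.4626], np.float64(0.0026))
```

>>> carry_out([
  {"hand": 50,"dp": [-0.015,0.025,0.1],"spin": 0.002},
  {"hand": 50,"dp": [-0.015,0.025,0.25],"spin": 0.002},
  {"hand": 50,"dp": [-0.015,0.025,0.37],"spin": 0.002},
  {"hand": 50,"dp": [-0.015,0.025,0.43],"spin": 0.002},
  {"hand": 50,"dp": [-0.015,0.025,0.46],"spin": 0.002},
  {"hand": 50,"dp": [-0.015,0.025,0.46],"spin": 0.002},
  {"hand": 10,"dp": [-0.015,0.025,0.46],"spin": 0.002},
  {"hand": 10,"dp": [-0.015,0.025,0.46],"spin": 0.002},
  {"hand": 10,"dp": [-0.015,0.025,0.46],"spin": 0.002},
  {"hand": 10,"dp": [-0.015,0.025,0.46],"spin": 0.002},
  {"hand": 10,"dp": [-0.015,0.025,0.46],"spin": 0.002},
  {"hand": 10,"dp": [-0.015,0.025,0.46],"spin": 0.002},
], force=25)

```text
time: 23.15
ee_pos: [0.4087, -0.2842, 0.0053]
eef_rot: [1.0, 0.0, 0.0, 0.0]
ft_force: [-0.8, 0.6, 3.9]
width: 0.0176
grip_force: 24.6
```

>>> carry_out([
  {"hand": 10,"dp": [0,0,-0.08],"spin": 0},
  {"hand": 10,"dp": [0,0,-0.2],"spin": 0},
  {"hand": 10,"dp": [0,0,-0.4],"spin": 0},
  {"hand": 10,"dp": [0,0,-0.6],"spin": 0},
  {"hand": 10,"dp": [0.1,-0.15,-0.7],"spin": 0},
  {"hand": 10,"dp": [0.2,-0.33,-0.7],"spin": 0},
  {"hand": 10,"dp": [0.3,-0.5,-0.7],"spin": 0},
  {"hand": 10,"dp": [0.4,-0.67,-0.7],"spin": 0},
  {"hand": 10,"dp": [0.5,-0.83,-0.7],"spin": 0},
  {"hand": 10,"dp": [0.6,-1,-0.7],"spin": 0},
  {"hand": 10,"dp": [0.6,-1,-0.7],"spin": 0},
])

```text
time: 24.25
ee_pos: [0.5602, -0.0261, 0.18]
eef_rot: [1.0, 0.005, 0.001, -0.002]
ft_force: [-0.9, 0.0, -1.1]
width: 0.0177
grip_force: 24.6
```

Run:
```python
from h import *
s=read_state();print(s['ee_pos'],s['width'],go([.589,.080,.13],np.radians(-89)))
```

```text
[ 0.56020399 -0.02605123  0.18003291] 0.01765388895352549 ([0.119, -0.4223, 0.202], np.float64(-0.0025))
```

>>> carry_out([
  {"hand": 10,"dp": [0.06,-0.2,0],"spin": -0.002},
  {"hand": 10,"dp": [0.12,-0.42,0.05],"spin": -0.002},
  {"hand": 10,"dp": [0.12,-0.42,0.2],"spin": -0.002},
  {"hand": 10,"dp": [0.12,-0.42,0.2],"spin": -0.002},
  {"hand": 10,"dp": [0.12,-0.42,0.2],"spin": -0.002},
  {"hand": 10,"dp": [0.12,-0.42,0.2],"spin": -0.002},
])

```text
time: 24.85
ee_pos: [0.5892, 0.0695, 0.1314]
eef_rot: [1.0, 0.002, 0.001, 0.0]
ft_force: [-0.3, -0.7, 0.4]
width: 0.0175
grip_force: 24.6
```

Run:
```python
from h import *
s=read_state();print(s['ee_pos'],s['width'],go([.589,.080,.0275],np.radians(-89)))
```

```text
[0.58924076 0.0694843  0.1314492 ] 0.017513721407357675 ([-0.0015, -0.0423, 0.4158], np.float64(-0.0041))
```

>>> carry_out([
  {"hand": 10,"dp": [0,-0.042,0.05],"spin": -0.004},
  {"hand": 10,"dp": [0,-0.042,0.15],"spin": -0.004},
  {"hand": 10,"dp": [0,-0.042,0.25],"spin": -0.004},
  {"hand": 10,"dp": [0,-0.042,0.33],"spin": -0.004},
  {"hand": 10,"dp": [0,-0.042,0.39],"spin": -0.004},
  {"hand": 10,"dp": [0,-0.042,0.415],"spin": -0.004},
  {"hand": 10,"dp": [0,-0.042,0.415],"spin": -0.004},
])

```text
time: 25.55
ee_pos: [0.5893, 0.0815, 0.0269]
eef_rot: [1.0, 0.009, 0.001, -0.0]
ft_force: [0.4, -0.8, -0.7]
width: 0.0175
grip_force: 24.9
```

>>> carry_out([
  {"hand": 30,"dp": [0,0,0],"spin": 0},
  {"hand": 30,"dp": [0,0,0],"spin": 0},
  {"hand": 30,"dp": [0,0,0],"spin": 0},
  {"hand": 30,"dp": [0,0,0],"spin": 0},
  {"hand": 30,"dp": [0,0,-0.1],"spin": 0},
  {"hand": 30,"dp": [0,0,-0.25],"spin": 0},
  {"hand": 30,"dp": [0,0,-0.42],"spin": 0},
  {"hand": 30,"dp": [0,0,-0.6],"spin": 0},
  {"hand": 20,"dp": [-0.2,0,-0.75],"spin": 0},
  {"hand": 10,"dp": [-0.4,0,-0.85],"spin": 0},
  {"hand": 0,"dp": [-0.4,0,-0.85],"spin": 0},
  {"hand": 0,"dp": [-0.4,0,-0.85],"spin": 0},
])

```text
time: 26.75
ee_pos: [0.4877, 0.0797, 0.2408]
eef_rot: [1.0, 0.01, 0.002, 0.001]
ft_force: [0.3, 0.5, -0.3]
width: 0.0059
grip_force: 0.0
```

Run:
```python
from h import *
im=snap("w11");s=read_state();C=cam("wrist",s);print(s['ee_pos'],np.round(s['joint_positions'],2),go([.425,.158,.22],np.radians(-89)))
for n,p in dict(tip=(.650,.0795,.03),org=(.589,.0793,.03),loop=(.528,.078,.03),divF=(.5175,.133,.082),divB=(.659,.1355,.082),bob=(.588,.2055,.072)).items(): print(n,proj(C,p).round(1))
h=cv2.cvtColor(im,cv2.COLOR_RGB2HSV)
q=proj(C,(.589,.0793,.03)).astype(int)
# low-saturation (steel/black) pixels in narrow bay
m=np.zeros(im.shape[:2],np.uint8)
for v in range(0,250):
  for u in range(q[0]-45,q[0]+45):
    if 0<=u<512 and h[v,u,1]<60: m[v,u]=1
n,l,st,ce=cv2.connectedComponentsWithStats(m)
for i in range(1,n):
  if st[i,4]>40: print(st[i],ce[i].round(1),onz(C,ce[i],.03).round(3))
```

```text
[0.48855304 0.07925902 0.23969185] [ 0.47  0.09 -0.76  1.74  0.06  1.34 -1.85] ([-0.2485, -0.3198, 0.0776], np.float64(0.0004))
tip [251.7  25. ]
org [250.8  84. ]
loop [250.9 137.3]
divF [198.9 151.8]
divB [191.4  -0.9]
bob [127.3  80.2]
[ 244   24   16   76 1015] [251.7  64.8] [0.61  0.079 0.03 ]
[229 104  21  28 138] [239.1 118.2] [0.55  0.093 0.03 ]
[252 104  24  30 206] [263.8 118.8] [0.55  0.063 0.03 ]
[ 205  175   90   75 6694] [249.2 211.8] [0.432 0.078 0.03 ]
```

The scissors lie at the predicted spot: tip row 24 against a predicted 25, and loops symmetric about u=251.5. Next I push the drawer shut by the handle bar.

>>> carry_out([
  {"hand": 0,"dp": [-0.15,-0.15,0],"spin": 0},
  {"hand": 0,"dp": [-0.27,-0.32,0],"spin": 0},
  {"hand": 0,"dp": [-0.27,-0.32,0.1],"spin": 0},
  {"hand": 0,"dp": [-0.27,-0.32,0.2],"spin": 0},
  {"hand": 0,"dp": [-0.27,-0.32,0.3],"spin": 0},
  {"hand": 0,"dp": [-0.27,-0.32,0.3],"spin": 0},
])

```text
time: 27.4
ee_pos: [0.418, 0.1577, 0.1606]
eef_rot: [1.0, 0.01, -0.003, -0.0]
ft_force: [0.1, 0.1, -0.0]
width: 0.0004
grip_force: 0.0
```

Run:
```python
from h import *
s=read_state();print(s['ee_pos'],s['width'],np.round(s['joint_positions'],2),go([.42,.158,.062],np.radians(-89)))
```

```text
[0.41801191 0.15773766 0.16061152] 0.00038679984401935593 [ 0.39  0.04 -0.86  1.95  0.03  1.17 -2.03] ([0.0103, -0.0009, 0.3944], np.float64(0.0006))
```

>>> carry_out([
  {"hand": 0,"dp": [0,0,0.15],"spin": 0},
  {"hand": 0,"dp": [0,0,0.3],"spin": 0},
  {"hand": 0,"dp": [0,0,0.39],"spin": 0},
  {"hand": 0,"dp": [0.01,0,0.39],"spin": 0},
  {"hand": 0,"dp": [0.03,0,0.39],"spin": 0},
  {"hand": 0,"dp": [0.05,0,0.39],"spin": 0},
  {"hand": 0,"dp": [0.07,0,0.39],"spin": 0},
  {"hand": 0,"dp": [0.09,0,0.39],"spin": 0},
  {"hand": 0,"dp": [0.11,0,0.39],"spin": 0},
  {"hand": 0,"dp": [0.14,0,0.39],"spin": 0},
  {"hand": 0,"dp": [0.17,0,0.39],"spin": 0},
  {"hand": 0,"dp": [0.2,0,0.39],"spin": 0},
  {"hand": 0,"dp": [0.23,0,0.39],"spin": 0},
  {"hand": 0,"dp": [0.26,0,0.39],"spin": 0},
  {"hand": 0,"dp": [0.29,0,0.39],"spin": 0},
  {"hand": 0,"dp": [0.32,0,0.39],"spin": 0},
  {"hand": 0,"dp": [0.35,0,0.39],"spin": 0},
  {"hand": 0,"dp": [0.37,0,0.39],"spin": 0},
])

```text
time: 29.2
ee_pos: [0.5126, 0.1599, 0.0662]
eef_rot: [1.0, 0.009, 0.0, -0.0]
ft_force: [-2.7, -1.6, 2.1]
width: 0.0003
grip_force: 1.2
```

Run:
```python
from h import *
s=read_state();print(s['ee_pos'],s['ft_force'])
```

```text
[0.51260917 0.15990445 0.06618195] [-2.68072802 -1.56865952  2.10976815]
```

>>> carry_out([
  {"hand": 0,"dp": [0.02,0,0.01],"spin": 0},
  {"hand": 0,"dp": [0.04,0,0.01],"spin": 0},
  {"hand": 0,"dp": [0.07,0,0.01],"spin": 0},
  {"hand": 0,"dp": [0.1,0,0.01],"spin": 0},
  {"hand": 0,"dp": [0.13,0,0.01],"spin": 0},
  {"hand": 0,"dp": [0.16,0,0.01],"spin": 0},
  {"hand": 0,"dp": [0.19,0,0.01],"spin": 0},
  {"hand": 0,"dp": [0.22,0,0.01],"spin": 0},
  {"hand": 0,"dp": [0.24,0,0.01],"spin": 0},
  {"hand": 0,"dp": [0.26,0,0.01],"spin": 0},
  {"hand": 0,"dp": [0.28,0,0.01],"spin": 0},
  {"hand": 0,"dp": [0.29,0,0.01],"spin": 0},
  {"hand": 0,"dp": [0.3,0,0.01],"spin": 0},
  {"hand": 0,"dp": [0.31,0,0.01],"spin": 0},
  {"hand": 0,"dp": [0.32,0,0.01],"spin": 0},
  {"hand": 0,"dp": [0.33,0,0.01],"spin": 0},
])

```text
time: 30.8
ee_pos: [0.5946, 0.1614, 0.0638]
eef_rot: [1.0, 0.009, 0.0, 0.0]
ft_force: [-2.0, -1.7, -0.4]
width: 0.0004
grip_force: 1.1
```

>>> carry_out([
  {"hand": 0,"dp": [0.008,0,0],"spin": 0},
  {"hand": 0,"dp": [0.016,0,0],"spin": 0},
  {"hand": 0,"dp": [0.02,0,0],"spin": 0},
  {"hand": 0,"dp": [0.02,0,0],"spin": 0},
])

```text
time: 31.2
ee_pos: [0.5954, 0.1615, 0.0635]
eef_rot: [1.0, 0.01, -0.004, 0.001]
ft_force: [-22.7, -5.8, 14.5]
width: 0.0003
grip_force: 11.4
```

>>> carry_out([
  {"hand": 0,"dp": [-0.05,0,0],"spin": 0},
  {"hand": 0,"dp": [-0.15,0,0],"spin": 0},
  {"hand": 0,"dp": [-0.25,0,-0.1],"spin": 0},
  {"hand": 0,"dp": [-0.35,0,-0.3],"spin": 0},
  {"hand": 0,"dp": [-0.4,0,-0.5],"spin": 0},
  {"hand": 0,"dp": [-0.4,0,-0.6],"spin": 0},
  {"hand": 0,"dp": [-0.4,0,-0.6],"spin": 0},
  {"hand": 0,"dp": [-0.4,0,-0.6],"spin": 0},
])

```text
time: 32.0
ee_pos: [0.5002, 0.1599, 0.2145]
eef_rot: [1.0, 0.009, 0.001, -0.0]
ft_force: [0.2, 0.6, -1.6]
width: 0.0006
grip_force: 0.0
```

Run:
```python
from h import *
im=camera("scene");a=np.load("pics/scene0.npy");s=read_state();print(s['ee_pos'],s['time'])
d=np.abs(im.astype(int)-a).max(2)
# handle area, cone, weight in the scene view (px in 800x600 * .64)
for n,(u0,v0,u1,v1) in dict(handle=(515,240,590,285),cone=(170,320,230,390),weight=(322,252,352,284)).items():
    r=d[int(v0*.64):int(v1*.64),int(u0*.64):int(u1*.64)];print(n,r.mean().round(1),(r>40).sum(),r.size)
    g=lambda x:np.float32(cv2.cvtColor(x,cv2.COLOR_RGB2GRAY)[int(v0*.64):int(v1*.64),int(u0*.64):int(u1*.64)])
    print(cv2.phaseCorrelate(g(a),g(im)))
```

```text
[0.49960628 0.15965008 0.21339831] 32.05
handle 23.2 445 1392
((0.11746618546856524, 0.06334600500590959), 0.7069400078720517)
cone 4.3 0 1755
((-0.002085255876391301, 0.4740427120800632), 0.9965543936358557)
weight 4.7 2 380
((0.13935856183508122, -0.06509305897263218), 1.0757528990507126)
```

Handle is back at its starting pixels (shut), and the cone and weight are unmoved. Handing in.

```bash
python3 -c "
from bench import *
print(close_job())"
```

```text
the job is handed in; nothing more can be done
None
```

The job was handed in at about 32 s with no verdict returned: the drawer is shut, and the divider, smaller bobbin and scissors were checked in place before I closed it but could not be seen afterwards; the larger bobbin and pattern weight show as unmoved.

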